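# Close and clip the kit box

### The job

The dark kit box with the open lid on the desk is packed and has to be closed: push its upright lid over with the fingertips from behind so that it drops fully shut, with both front clips still folded out of the way, and then press each clip down flat against the front of the box. Work gently and only push: do not pinch, lift or shove the box, and leave the spool, tape roll and screwdriver beside it where they are.

Things in the scene. Friction and masses are not known exactly. Their poses are not given: they have to be found in the camera images.
- kit_box: Loose dark grey storage box with a black lid, 183 (x) x 256 (y) x 86 mm high when shut, about 2 kg with its contents, all lower than the rim; slides above about 10 N. Origin: centre of the underside; x points from the front (clips, robot's side) to the back (hinge), y to its left, z up. The catches on its short sides do not move. Tub rim at 72 mm, front wall at x = -85 mm.
- kit_box_lid (a joint): Lid angle about the hinge at the top of the back wall: 0 shut, 1.54 fully open, almost upright. Starts near 1.48, held by friction; below about 1.35 it falls shut by itself, slowly (damped, about 2 s). Tipping it takes under 1 N at its edge.
- lid_hinge (a point): Middle of the lid's hinge line, fixed 89 mm behind the box origin and 77 mm above the underside; the hinge line is parallel to the box's y axis.
- lid_front_edge (a point): Middle of the lid's front edge, 175 mm from the hinge; while the lid stands open this is the middle of its top edge, about 250 mm above the desk. The lid is a panel 246 mm wide and 13 mm thick; open, its outer (top) face looks backwards, about 6 mm behind this point. Between the two clips 60 mm of this edge are free.
- kit_box_clip0 (a joint): Angle of the left clip (+y of the box) to the lid: 0 = flat on the box front (lid shut); 1.57 = in the lid's plane, outwards (up while the lid is upright, forwards when shut); 2.09 = farthest. Starts 1.3 to 2.0, stays where left. Damped pin (0.05 N m s/rad): fold it slowly, about 2.5 N at its edge for 30 mm/s.
- kit_box_clip1 (a joint): The same for the right clip (at -y of the box).
- left_clip_pin (a point): Middle of the left clip's pin on the lid's front edge; with the lid shut 89 mm in front of the box origin, 61 mm to its left and 77 mm above the underside.
- right_clip_pin (a point): The same for the right clip, 61 mm to the right.
- left_clip_edge (a point): Middle of the left clip's free edge, 25 mm from its pin. The clip is a flat flap 60 mm wide (along the pin), 25 mm long and 2 mm thick; pressed home, this edge is 52 mm above the desk.
- right_clip_edge (a point): The same for the right clip.
- string_spool: Loose bystander: wooden spool of string standing upright, 48 mm across, 50 mm high, to the left of the box. Origin: centre of the underside.
- tape_roll: Loose bystander: roll of masking tape lying flat, 101 mm across, 27 mm high, to the right of the box. Origin: centre of the underside.
- screwdriver: Loose bystander: screwdriver with a red handle, 188 mm long and 28 mm thick, lying in front of the box. Origin: centre of the underside, long axis y.

How it is judged:
By the outcome, as a careful person would: the job done as asked, in the order asked, and still so for the second after the job is handed in, with the robot touching nothing.
It also fails if it takes over 48 s, if anything falls off the work surface, if the arm or the gripper's body presses on something with over 40 N, if the wrist force passes 120 N, or if a joint passes its speed limit or range.

### The arm

A 6-joint arm with a two-finger parallel gripper is mounted at the origin on a cart in front of the work surface, level with it; the furniture and walls round the work are solid. World frame = base frame: x ahead of the robot, y to its left, z up, the work surface at z = 0. Lengths are in mm, angles in rad, forces in N, time in s.
With the tool pointing down it reaches from about 250 to 800 mm from the base axis. Payload 8.5 kg.
Tool frame: the origin (TCP) lies at the very end of the fingers, on their centre line; the grasp point (between the pads) lies 19 mm behind it (arm.grip_depth is the distance from the TCP to the grasp point, in mm); z points along the fingers, y is the line along which they close (so a half turn about z gives the same grasp; the last joint's range is limited). The gripper opens to 85 mm and grips with 20 to 120 N. Pads are 22 mm wide; open, the fingers measure 114 mm over their backs; the gripper's body (76 mm by 85 mm) begins 54 mm behind the grasp point. The pads swing forward as they close: fully open they stand 13 mm farther back than shut.
Start: joints at [1.217, 0.238, -0.013, 1.319, 0, 1.571], TCP at [181.877, 492.442, 231.276] pointing down, gripper open.
Joint ranges: [-2.66, 2.66], [-1.03, 1.9], [-1.14, 1.46], [-1.82, 2.27], [-1.45, 1.34], [-3.14, 3.14]. Speed limits (rad/s): [2.22, 2.22, 2.79, 3.14, 3.14, 3.14].

### API

Orientations are given as a unit quaternion [w, x, y, z].
In Python, from workcell import arm gives the robot as it stands.
- The arm moves only by the tool send_path, called after "Request:" by a JSON object that holds its "fn" and its "kwargs", one argument or row to a line. Schema: {"type":"object","properties":{"increments":{"type":"object","properties":{"offsets":{"type":"array","items":{"type":"array","items":{"type":"number"},"minItems":7,"maxItems":7},"minItems":1,"maxItems":5}},"additionalProperties":false,"required":["offsets"]},"squeeze":{"type":"number"},"only":{"type":"string"},"quiet":{"type":"boolean"},"lines":{"type":"string"}},"required":["increments"],"additionalProperties":false}. increments is an object whose key "offsets" holds a list of rows, 1 to 5 of them, each of 7 numbers: dx, dy, dz in a scale on which 1.0 is 600 mm, then a rotation vector rx, ry, rz in shares of 2 pi rad (1.0 is 2 pi rad), then the finger opening in mm; each row is the pose to reach, as a shift and turn from the pose commanded when the call began, along the tool's axes at that moment; what a row does not reach only later rows make up. A row lasts 1/8 s, in which the tool goes at most 62.5 mm and 0.188 rad, less where a joint would pass 70% of its speed; a pose out of reach is approached as far as the arm can. The fingers move at their own pace and stop on an object; squeeze is the grip in N (left out, the last holds). Time passes only in rows, so rows that do not move let the fingers close. The tool returns the time, the measured TCP pose, the force, the opening and the grip force at its end. only (a regular expression) keeps the lines of the reply that match it, lines (a string "A,B") keeps lines A to B, and quiet returns only ok. A shift or turn number past 1, either way, is cut back to 1. Input that does not fit is refused with a message, and nothing moves.
- arm.get_state(): the state, without advancing time (a new reading comes with each control period).
- arm.camera(name): name is "side" or "top"; returns a dict with "image" (480x640x3 uint8, red, green, blue), "K" (3x3 intrinsics, pixels), "k1" (the pictures are not rectified: a ray, as slopes to the right and down, at radius r is drawn at 1 + k1 r^2 times it, then the intrinsics apply), "rvec" (rotation vector, rad) and "tvec" (3), from world to camera coordinates, as OpenCV has them. Camera axes: x right, y down, z forward; pixel columns grow to the right and rows downward; lengths in mm; the calibration is good to about 2 mm. A picture is of the moment at which its call begins. There is no depth.
- arm.hand_in(): hands the job in; it is judged then, once.
The state is a dict: "clock": time; "joint_pos": joint angles; "joint_vel": joint speeds; "joint_efforts": joint torques, N m; "position": TCP position; "tool_rot": TCP orientation; "ft_force": force on the tool from outside, world axes, zero at the start; "torque": the same for the moment, N m; "gripper_width": finger opening in mm; "grasp_force": force on a finger pad.
Only numpy, scipy, OpenCV 4.12 (cv2) and the standard library are available. Lean on these libraries where they do the work, as an engineer would, in place of code of your own. Each camera call takes 0.05 s, during which the arm holds its last target. There are 200 camera calls.

## Working session

There is one attempt and no reset: what is moved stays moved. The work goes in short steps, Python scripts to look and compute and a tool call to move; the robot and the scene stay as the last step left them, time stands still between calls to the robot, and variables do not carry over. Pictures are saved under pics/ and viewed, at most 12 in all, crops included, and the job is handed in when it is done.

```bash
ls; mkdir -p pics
```

Run:
```python
from workcell import arm
import cv2,json
s=arm.get_state();print(s)
for n in("side","top"):
    c=arm.camera(n);cv2.imwrite(f"pics/{n}0.png",c["image"][:,:,::-1])
    print(n,c["K"],c["k1"],c["rvec"],c["tvec"])
```

```text
pics
workcell.py
{'clock': 0.0, 'joint_pos': array([ 1.21701212e+00,  2.38733459e-01, -1.42459163e-02,  1.31919794e+00,
        4.71006879e-06,  1.57078507e+00]), 'joint_vel': array([ 0.00029723, -0.00022824, -0.00013474,  0.00099832, -0.00287785,
       -0.00054672]), 'joint_efforts': array([ 1.08925233e-04, -5.38778329e+01,  3.46435833e+01,  1.86282629e-02,
       -7.35251365e-05, -6.87119524e-06]), 'position': array([181.74209637, 492.09958375, 230.70569425]), 'tool_rot': array([-1.23828824e-04,  1.75965448e-01,  9.84396101e-01, -6.79302719e-04]), 'ft_force': array([ 0.27714888, -0.12338311, -0.85146865]), 'torque': array([-0.03657122, -0.05663285, -0.02105796]), 'grasp_force': 0.0, 'gripper_width': 85.22529189729435}
side [[511.7201739    0.         322.07470576]
 [  0.         511.7201739  242.50312677]
 [  0.           0.           1.        ]] 0.004733386180673479 [ 2.27798153  0.81547397 -0.34563013] [-486.49511255  -78.0299268  1105.93043967]
top [[566.98226938   0.         326.05332212]
 [  0.         566.98226938 238.43684547]
 [  0.           0.           1.        ]] 0.03572794567090062 [ 2.12205765 -2.09656398  0.19118041] [149.68745764 522.99473616 892.1702548 ]
```

View pics/side0.png

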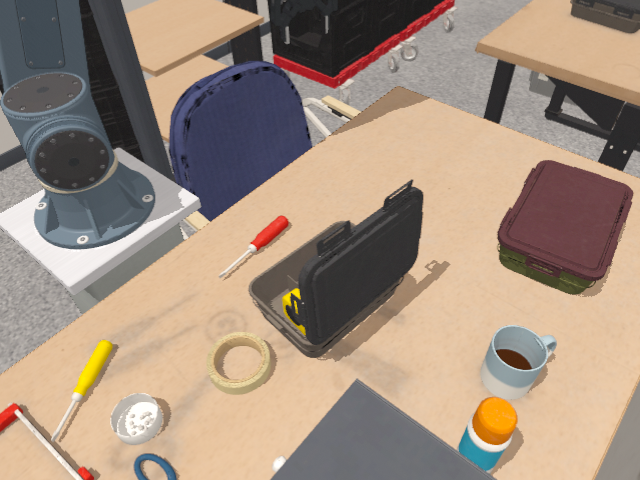

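View pics/top0.png

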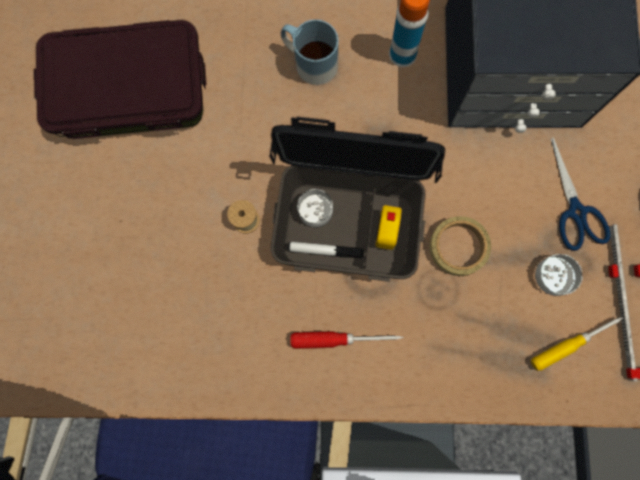

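Create h.py:
```python
import numpy as np,cv2
from workcell import arm
def proj(c,P):
    R=cv2.Rodrigues(np.array(c["rvec"],float))[0];q=np.atleast_2d(P)@R.T+np.array(c["tvec"]).ravel()
    s=q[:,:2]/q[:,2:];s=s*(1+c["k1"]*(s**2).sum(1,keepdims=True))
    K=np.array(c["K"]);return s*[K[0,0],K[1,1]]+K[:2,2]
def ray(c,uv):
    K=np.array(c["K"]);d=(np.array(uv,float)-K[:2,2])/[K[0,0],K[1,1]];s=d.copy()
    for _ in range(9): s=d/(1+c["k1"]*(s**2).sum())
    R=cv2.Rodrigues(np.array(c["rvec"],float))[0]
    return -R.T@np.array(c["tvec"]).ravel(),R.T@np.array([*s,1])
def atz(c,uv,z):
    o,d=ray(c,uv);return o+d*(z-o[2])/d[2]
```

Run:
```python
from h import *
t=arm.camera("top");s=arm.camera("side")
print(proj(t,[[182,492,231],[0,0,0],[500,0,0]]),proj(s,[[182,492,231],[0,0,0],[500,0,0]]))
a=cv2.resize(t["image"][105:285,225:465],None,fx=3.3,fy=3.3,interpolation=cv2.INTER_CUBIC)
b=cv2.resize(s["image"][175:360,235:455],None,fx=3.2,fy=3.2,interpolation=cv2.INTER_CUBIC)
for n,i in(("tc",a),("sc",b)):
    i=cv2.convertScaleAbs(i,alpha=1.6,beta=25);cv2.imwrite(f"pics/{n}.png",i[:,:,::-1])
```

```text
[[ 48.08387678 476.40996525]
 [422.44465247 575.21962728]
 [415.73604525 257.23836768]] [[305.43558016  42.83874637]
 [ 96.7592187  206.36432391]
 [262.63025255 330.21607268]]
```

View pics/tc.png

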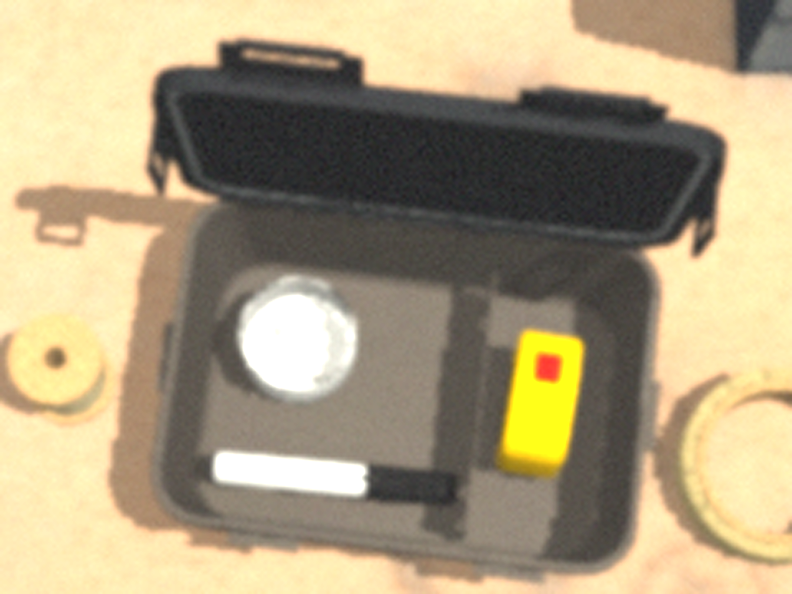

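View pics/sc.png

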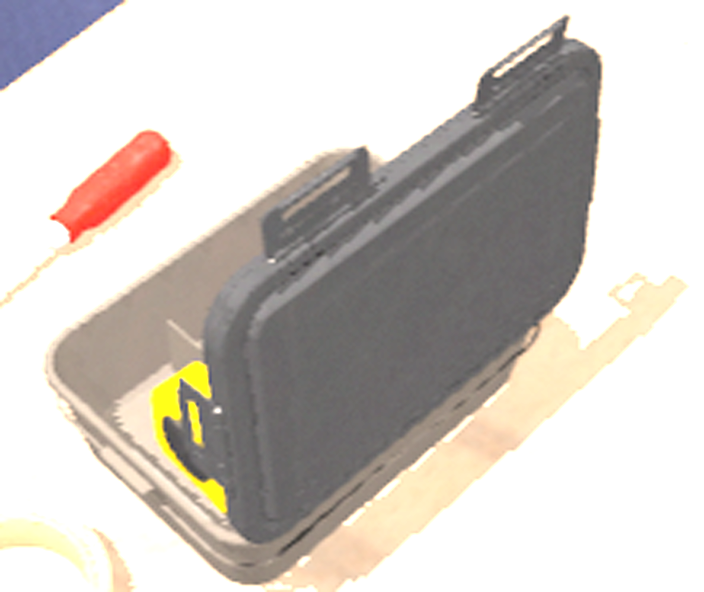

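Create fit.py:
```python
from h import *
from scipy.optimize import least_squares
def world(p,q):
    x,y,w=p[:3];q=np.atleast_2d(q);c,s=np.cos(w),np.sin(w)
    return np.c_[x+c*q[:,0]-s*q[:,1],y+s*q[:,0]+c*q[:,1],q[:,2]]
def clip(a,c,y0):
    e=np.array([-np.cos(a),0,np.sin(a)]);n=np.array([np.sin(a),0,np.cos(a)])
    pin=np.array([89,y0,77])+178*e; ed=pin+25*(-np.cos(c)*n+np.sin(c)*e)
    return pin,ed
if __name__=="__main__":
    t=arm.camera("top");s=arm.camera("side")
    T=lambda u,v:np.array([225+u/3.3,105+v/3.3]); S=lambda u,v:np.array([235+u/3.2,175+v/3.2])
    Y=np.array([0,30,0])
    def res(p):
        r=[]
        for cam,obs,k in((t,[T(222,42),T(360,60)],0),(t,[T(525,90),T(665,108)],1),(s,[S(568,17),S(485,75)],0),(s,[S(367,150),S(270,208)],1)):
            pin,ed=clip(p[3],p[4+k],61 if k==0 else -61)
            r+=list((proj(cam,world(p,[ed+Y,ed-Y]))-obs).ravel())
        for cam,obs,k in((s,[S(570,40),S(478,112)],0),(s,[S(370,188),S(268,258)],1)):
            pin,ed=clip(p[3],p[4+k],61 if k==0 else -61)
            r+=list((proj(cam,world(p,[pin+Y,pin-Y]))-obs).ravel())
        def line(cam,A,B,obs):
            a,b=proj(cam,world(p,[A,B]));n=np.array([-(b-a)[1],(b-a)[0]])/np.hypot(*(b-a));return [n@(o-a) for o in obs]
        r+=line(t,[-91,50,70],[-91,-50,70],[T(210,530),T(600,570)])
        r+=line(t,[-50,123,70],[50,123,70],[T(160,480),T(193,240)])
        r+=line(t,[-50,-123,70],[50,-123,70],[T(636,540),T(658,300)])
        return r
    f=least_squares(res,[560,70,-.1,1.48,1.6,1.6],loss="soft_l1")
    p=f.x;print(np.round(p,3));print(np.round(res(p),1))
    for k,y0 in((0,61),(1,-61)):print(world(p,clip(p[3],p[4+k],y0)).round(0))
    print("edge",world(p,clip(p[3],0,0)[0]).round(),"hinge",world(p,[89,0,77]).round())
```

```bash
python3 fit.py
```

Run:
```python
from h import *
t=arm.camera("top")
for n,uv,z in(("spool",(241,215),50),("tape",(460,245),27),("sdL",(290,340),14),("sdR",(400,338),10),("cabR",(580,127),0),("cabL",(450,125),0),("drawer corner",(475,75),0),("bottle",(403,60),0),("mug",(315,75),0)):print(n,atz(t,uv,z).round())
```

```text
[ 5.54951e+02  1.19850e+02 -1.04000e-01  1.46800e+00 -4.47700e+00
  1.52100e+00]
[-3.2 -0.4  0.2 -1.1 -3.3 -0.2  0.3 -0.9  0.5 -2.5 -1.6 -0.2 -0.2 -3.4
 -3.   2.3 -3.8  2.5 -2.5  0.3  0.6 -0.7  0.2  1.4  0.8 -0.6  5.   4.9
 -1.2 -0.9]
[[632. 173. 254.]
 [635. 173. 279.]]
[[619.  52. 254.]
 [615.  52. 279.]]
edge [[625. 113. 254.]] hinge [[643. 111.  77.]]
spool [561. 300.  50.]
tape [517. -71.  27.]
sdL [355. 215.  14.]
sdR [361.  30.  10.]
cabR [ 742. -299.    0.]
cabL [745. -66.   0.]
drawer corner [ 844. -115.    0.]
bottle [874.  18.   0.]
mug [843. 182.   0.]
```

Create go.py:
```python
# python3 go.py x y z [tilt]: displacement and rotvec in tool axes to target; tilt leans fingers toward +box x
import sys
from h import *
from scipy.spatial.transform import Rotation as R
x=[float(v) for v in sys.argv[1:]];s=arm.get_state()
q=s["tool_rot"];T=R.from_quat([q[1],q[2],q[3],q[0]]);w=-0.104
tilt=x[3] if len(x)>3 else 0
y=np.array([-np.sin(w),np.cos(w),0]);b=np.array([np.cos(w),np.sin(w),0])
z=np.array([0,0,-np.cos(tilt)])+np.sin(tilt)*b
D=R.from_matrix(np.c_[np.cross(y,z),y,z])
print(s["position"].round(),"d",T.inv().apply(np.array(x[:3])-s["position"]).round(1),"rv",(T.inv()*D).as_rotvec().round(3))
```

```bash
python3 go.py 685 108 345
```

```text
[182. 492. 231.] d [-605.2 -186.3 -113.8] rv [-0.   -0.   -0.25]
```

Units first: shifts go in shares of 600 mm and turns go in shares of 2 pi rad. So -205 mm / 600 = -0.3417, -150 mm / 600 = -0.25, -0.25 rad / 6.2832 = -0.0398.

Request:
{"fn": "send_path", "kwargs": {
  "increments": {"offsets": [[0,0,-0.0917,0,0,0,0],[-0.0667,-0.02,-0.1833,0,0,-0.0159,0],[-0.1583,-0.0483,-0.19,0,0,-0.0398,0],[-0.25,-0.0767,-0.19,0,0,-0.0398,0],[-0.3417,-0.105,-0.19,0,0,-0.0398,0]]},
  "squeeze": 20
}}

```text
clock: 0.98
position: [353.6, 361.2, 345.6]
tool_rot: [0.0, 0.052, 0.999, 0.0]
ft_force: [0.8, 1.5, -0.4]
gripper_width: 0.2
grasp_force: 0.0
```

```bash
python3 go.py 685 108 345
```

```text
[354. 361. 346.] d [-355.7 -217.7    0.6] rv [0.001 0.    0.001]
```

In the tool's units: -250 mm / 600 = -0.4167, -200 mm / 600 = -0.3333.

Request:
{"fn": "send_path", "kwargs": {
  "increments": {"offsets": [[-0.0833,-0.05,0,0,0,0,0],[-0.1667,-0.1,0,0,0,0,0],[-0.25,-0.1517,0,0,0,0,0],[-0.3333,-0.2033,0,0,0,0,0],[-0.4167,-0.2533,0,0,0,0,0]]}
}}

```text
clock: 1.6
position: [586.6, 183.8, 345.4]
tool_rot: [0.0, 0.052, 0.999, 0.0]
ft_force: [0.6, 0.9, 0.9]
gripper_width: 0.4
grasp_force: 0.0
```

Request:
{"fn": "send_path", "kwargs": {
  "increments": {"offsets": [[-0.0833,-0.0533,0,0,0,0,0],[-0.1667,-0.1067,0,0,0,0,0],[-0.1733,-0.11,0,0,0,0,0]]}
}}

```text
clock: 1.98
position: [684.4, 105.8, 342.5]
tool_rot: [-0.001, 0.054, 0.999, -0.001]
ft_force: [0.0, 0.7, 0.1]
gripper_width: 0.1
grasp_force: 0.0
```

```bash
python3 go.py 685 108 232
```

```text
[684. 106. 343.] d [ -0.6   2.4 110.5] rv [-0.001 -0.002 -0.004]
```

In the tool's units: 110 mm / 600 = 0.1833, 100 mm / 600 = 0.1667.

Request:
{"fn": "send_path", "kwargs": {
  "increments": {"offsets": [[0,0.0033,0.0833,0,0,0,0],[0,0.0033,0.1667,0,0,0,0],[0,0.0033,0.1833,0,0,0,0],[0,0.0033,0.1833,0,0,0,0]]}
}}

```text
clock: 2.48
position: [682.0, 111.3, 236.6]
tool_rot: [0.0, 0.052, 0.999, 0.0]
ft_force: [0.1, -0.4, 1.2]
gripper_width: -0.2
grasp_force: 0.0
```

Run:
```python
from h import *
s=arm.camera("side");t=arm.camera("top")
a=cv2.resize(s["image"][100:340,240:460],None,fx=1.8,fy=2.0*.9);b=cv2.resize(t["image"][60:300,225:445],None,fx=1.8,fy=1.8)
cv2.imwrite("pics/a1.png",np.hstack([a,b])[:,:,::-1])
```

```text
(no output)
```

View pics/a1.png

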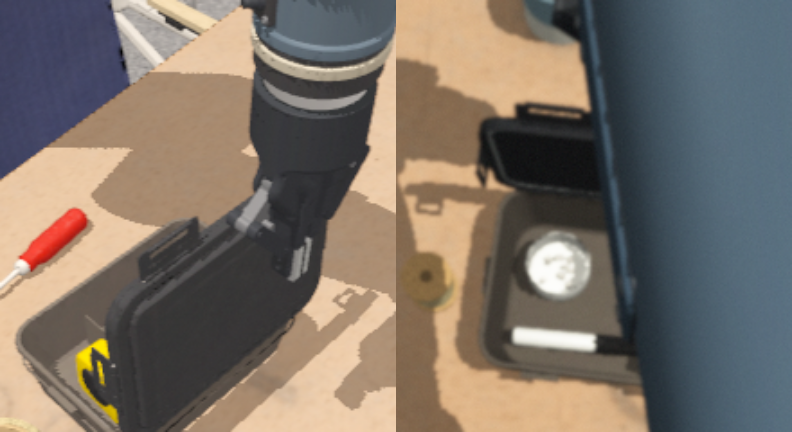

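In the tool's units: 34 mm / 600 = 0.0567, 29 mm / 600 = 0.0483.

Request:
{"fn": "send_path", "kwargs": {
  "increments": {"offsets": [[0.0133,0,-0.0033,0,0,0,0],[0.0267,0,-0.0033,0,0,0,0],[0.0383,0,-0.0033,0,0,0,0],[0.0483,0,-0.0033,0,0,0,0],[0.0567,0,-0.0033,0,0,0,0]]}
}}

```text
clock: 3.2
position: [647.8, 114.3, 237.4]
tool_rot: [-0.0, 0.052, 0.999, -0.0]
ft_force: [1.0, -0.3, 0.0]
gripper_width: -0.2
grasp_force: 0.0
```

Request:
{"fn": "send_path", "kwargs": {
  "increments": {"offsets": [[0.0083,0,0,0,0,0,0],[0.0167,0,0,0,0,0,0],[0.025,0,0,0,0,0,0],[0.0333,0,0,0,0,0,0],[0.04,0,0,0,0,0,0]]}
}}

```text
clock: 3.82
position: [624.1, 116.8, 237.3]
tool_rot: [0.0, 0.052, 0.999, -0.0]
ft_force: [0.1, -0.2, 0.5]
gripper_width: 0.3
grasp_force: 0.0
```

Request:
{"fn": "send_path", "kwargs": {
  "increments": {"offsets": [[0.0067,0,0,0,0,0,0],[0.0133,0,0,0,0,0,0],[0.02,0,0,0,0,0,0],[0.0267,0,0,0,0,0,0],[0.0333,0,0,0,0,0,0]]}
}}

```text
clock: 4.45
position: [604.2, 118.9, 237.3]
tool_rot: [-0.0, 0.052, 0.999, -0.0]
ft_force: [-0.5, -0.1, 0.1]
gripper_width: 0.2
grasp_force: 0.0
```

Run:
```python
from h import *
s=arm.camera("side")
a=cv2.resize(s["image"][100:340,240:460],None,fx=1.8,fy=1.8)
cv2.imwrite("pics/a2.png",a[:,:,::-1])
```

```text
(no output)
```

View pics/a2.png

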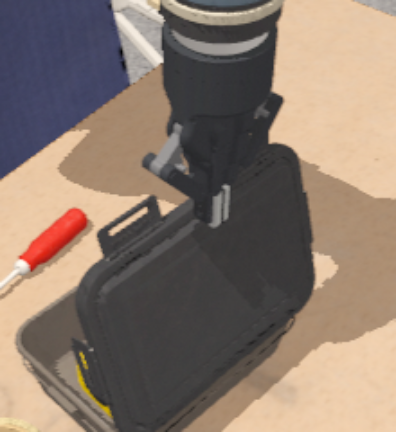

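In the tool's units: -120 mm / 600 = -0.2, -80 mm / 600 = -0.1333.

Request:
{"fn": "send_path", "kwargs": {
  "increments": {"offsets": [[0,0,0,0,0,0,0],[0,0,-0.0417,0,0,0,0],[0,0,-0.1333,0,0,0,0],[0,0,-0.2,0,0,0,0],[0,0,-0.2,0,0,0,0]]}
}}

```text
clock: 5.12
position: [605.6, 119.1, 360.6]
tool_rot: [0.003, 0.052, 0.999, 0.001]
ft_force: [0.0, -0.9, -0.6]
gripper_width: -0.1
grasp_force: 0.0
```

Request:
{"fn": "send_path", "kwargs": {
  "increments": {"offsets": [[0.0833,0,0,0,0,0,0],[0.1667,0,0,0,0,0,0],[0.25,0,0,0,0,0,0],[0.3333,0,0,0,0,0,0],[0.4167,0,0,0,0,0,0]]}
}}

```text
clock: 5.75
position: [354.0, 144.6, 356.4]
tool_rot: [-0.0, 0.052, 0.999, -0.0]
ft_force: [-0.2, 0.4, 1.1]
gripper_width: -0.4
grasp_force: 0.0
```

Request:
{"fn": "send_path", "kwargs": {
  "increments": {"offsets": [[0,0,0,0,0,0,0],[0,0,0,0,0,0,0],[0,0,0,0,0,0,0],[0,0,0,0,0,0,0],[0,0,0,0,0,0,0]]}
}}

```text
clock: 6.38
position: [356.3, 144.7, 357.0]
tool_rot: [-0.0, 0.052, 0.999, -0.0]
ft_force: [0.4, 1.0, 0.2]
gripper_width: -0.2
grasp_force: 0.0
```

Run:
```python
from h import *
s=arm.camera("side");t=arm.camera("top")
a=cv2.resize(s["image"][150:360,180:440],None,fx=1.5,fy=1.8);b=cv2.resize(t["image"][90:300,225:445],None,fx=1.8,fy=1.8)
cv2.imwrite("pics/a3.png",cv2.convertScaleAbs(np.hstack([a,b])[:,:,::-1],alpha=1.4,beta=20))
```

```text
(no output)
```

View pics/a3.png

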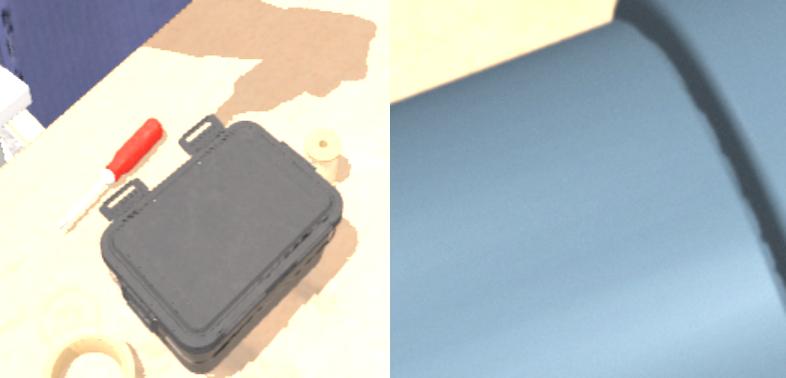

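Run:
```python
from fit import *
s=arm.camera("side");p=[555,120,-.104]
Y=np.array([0,30,0])
for k,(c,y) in enumerate(((1.806,61),(1.521,-61))):
    pin,ed=clip(0,c,y);u=proj(s,world(p,[ed+Y,ed-Y,pin+Y,pin-Y]))
    print(k,((u-[180,150])*[1.5,1.8]).round(),world(p,[ed,pin]).round())
u=proj(s,world(p,[[0,0,86],[91,-123,86],[91,123,86]]));print(((u-[180,150])*[1.5,1.8]).round())
```

```bash
python3 go.py 440 191 130 0.35
```

```text
0 [[214. 115.]
 [179. 144.]
 [228. 130.]
 [193. 160.]] [[449. 192.  83.]
 [473. 190.  77.]]
1 [[140. 180.]
 [100. 214.]
 [154. 193.]
 [114. 227.]] [[435.  71.  76.]
 [460.  69.  77.]]
[[227. 220.]
 [203. 362.]
 [360. 201.]]
[356. 145. 357.] d [-78.8  54.8 227.1] rv [-0.   -0.35  0.  ]
```

In the tool's units: 235 mm / 600 = 0.3917, 200 mm / 600 = 0.3333, -0.35 rad / 6.2832 = -0.0557.

Request:
{"fn": "send_path", "kwargs": {
  "increments": {"offsets": [[-0.03,0.02,0.0833,0,-0.0191,0,0],[-0.06,0.04,0.1667,0,-0.0398,0,0],[-0.0917,0.06,0.25,0,-0.0557,0,0],[-0.125,0.0833,0.3333,0,-0.0557,0,0],[-0.14,0.09,0.3917,0,-0.0557,0,0]]}
}}

```text
clock: 7.15
position: [444.9, 190.2, 120.5]
tool_rot: [0.174, 0.051, 0.983, -0.009]
ft_force: [0.9, 0.4, -0.1]
gripper_width: -0.1
grasp_force: 0.0
```

Request:
{"fn": "send_path", "kwargs": {
  "increments": {"offsets": [[0,0,0,0,0,0,0]]}
}}

```text
clock: 7.28
position: [443.5, 189.0, 120.0]
tool_rot: [0.172, 0.051, 0.984, -0.01]
ft_force: [-1.1, -1.4, 1.0]
gripper_width: 0.1
grasp_force: 0.0
```

```bash
python3 go.py 446 191 60 0.35
```

```text
[444. 189. 120.] d [18.2  2.5 57.2] rv [-0.003 -0.004  0.001]
```

In the tool's units: 40 mm / 600 = 0.0667, 36 mm / 600 = 0.06.

Request:
{"fn": "send_path", "kwargs": {
  "increments": {"offsets": [[0.0083,0.0017,0.0233,0,0,0,0],[0.015,0.0033,0.0467,0,0,0,0],[0.0167,0.0033,0.0533,0,0,0,0],[0.0183,0.0033,0.06,0,0,0,0],[0.0208,0.0033,0.0667,0,0,0,0]]}
}}

```text
clock: 7.9
position: [447.6, 191.9, 81.2]
tool_rot: [0.174, 0.051, 0.983, -0.009]
ft_force: [-2.8, 0.4, 3.5]
gripper_width: 0.4
grasp_force: 2.1
```

Request:
{"fn": "send_path", "kwargs": {
  "increments": {"offsets": [[0.002,0,0.0067,0,0,0,0],[0.0042,0,0.0133,0,0,0,0],[0.0062,0,0.02,0,0,0,0],[0.0083,0,0.025,0,0,0,0],[0.01,0,0.0283,0,0,0,0]]}
}}

```text
clock: 8.52
position: [447.6, 191.6, 62.4]
tool_rot: [0.174, 0.051, 0.983, -0.009]
ft_force: [-0.4, -0.1, 2.2]
gripper_width: 0.1
grasp_force: 0.9
```

```bash
python3 go.py 465 188 56 0.35
```

```text
[448. 192.  62.] d [-14.4  -1.7  12.1] rv [0. 0. 0.]
```

Clip contacted and turning. Now push toward the box front.

In the tool's units: -10 mm / 600 = -0.0167, -9 mm / 600 = -0.015.

Request:
{"fn": "send_path", "kwargs": {
  "increments": {"offsets": [[-0.0042,0,0.005,0,0,0,0],[-0.0083,-0.0017,0.01,0,0,0,0],[-0.0125,-0.0017,0.0133,0,0,0,0],[-0.015,-0.0017,0.015,0,0,0,0],[-0.0167,-0.0017,0.0167,0,0,0,0]]}
}}

```text
clock: 9.15
position: [458.1, 189.4, 55.4]
tool_rot: [0.172, 0.05, 0.984, -0.009]
ft_force: [-12.0, 4.6, 7.5]
gripper_width: -0.4
grasp_force: 5.9
```

Request:
{"fn": "send_path", "kwargs": {
  "increments": {"offsets": [[-0.0017,0,0.0007,0,0,0,0],[-0.0033,0,0.0013,0,0,0,0],[-0.0033,0,0.0013,0,0,0,0]]}
}}

```text
clock: 9.52
position: [460.4, 189.7, 55.4]
tool_rot: [0.172, 0.05, 0.984, -0.008]
ft_force: [-9.4, 7.8, 4.5]
gripper_width: -0.0
grasp_force: 5.4
```

In the tool's units: -120 mm / 600 = -0.2, -60 mm / 600 = -0.1.

Request:
{"fn": "send_path", "kwargs": {
  "increments": {"offsets": [[0.02,0,-0.0067,0,0,0,0],[0.05,0,-0.0167,0,0,0,0],[0.05,0,-0.1,0,0,0,0],[0.05,0,-0.2,0,0,0,0],[0.05,0,-0.2,0,0,0,0]]}
}}

```text
clock: 10.15
position: [393.2, 197.3, 162.6]
tool_rot: [0.176, 0.051, 0.983, -0.007]
ft_force: [0.9, 0.1, -1.1]
gripper_width: 0.2
grasp_force: 0.0
```

Run:
```python
from h import *
s=arm.camera("side")
a=cv2.resize(s["image"][180:340,220:430],None,fx=3.6,fy=3.6,interpolation=cv2.INTER_CUBIC)
cv2.imwrite("pics/a4.png",cv2.convertScaleAbs(a[:,:,::-1],alpha=1.6,beta=20))
```

```bash
python3 go.py 432 72 105 .35
```

```text
[393. 197. 161.] d [ -29.3 -120.3   69.7] rv [0.003 0.003 0.   ]
```

View pics/a4.png

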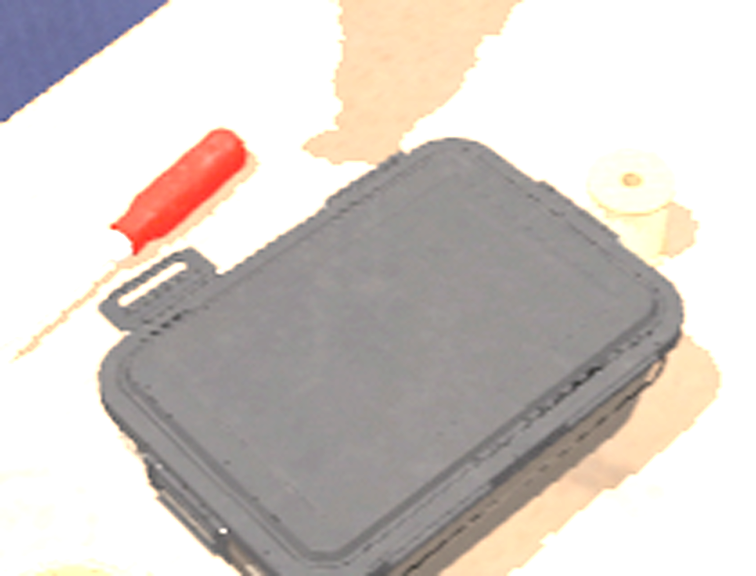

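In the tool's units: -120 mm / 600 = -0.2, -100 mm / 600 = -0.1667.

Request:
{"fn": "send_path", "kwargs": {
  "increments": {"offsets": [[-0.0167,-0.0833,0,0,0,0,0],[-0.0333,-0.1667,0.0167,0,0,0,0],[-0.0417,-0.2,0.0667,0,0,0,0],[-0.0483,-0.2,0.1133,0,0,0,0],[-0.0483,-0.2,0.1167,0,0,0,0]]}
}}

```text
clock: 10.82
position: [429.9, 70.5, 100.3]
tool_rot: [0.171, 0.052, 0.984, -0.01]
ft_force: [-0.9, -0.5, 0.2]
gripper_width: -0.3
grasp_force: 0.0
```

Request:
{"fn": "send_path", "kwargs": {
  "increments": {"offsets": [[0,0,0,0,0,0,0]]}
}}

```text
clock: 10.95
position: [430.8, 71.5, 102.5]
tool_rot: [0.173, 0.051, 0.984, -0.009]
ft_force: [-0.5, 1.2, 0.2]
gripper_width: 0.1
grasp_force: 0.0
```

```bash
python3 go.py 433.5 71.5 62 0.35
```

```text
[431.  72. 103.] d [11.3  0.3 39. ] rv [-0.001 -0.002  0.001]
```

In the tool's units: 32 mm / 600 = 0.0533, 28 mm / 600 = 0.0467.

Request:
{"fn": "send_path", "kwargs": {
  "increments": {"offsets": [[0.0067,0,0.0233,0,0,0,0],[0.01,0,0.0333,0,0,0,0],[0.0117,0,0.04,0,0,0,0],[0.0133,0,0.0467,0,0,0,0],[0.015,0,0.0533,0,0,0,0]]}
}}

```text
clock: 11.58
position: [434.6, 71.5, 70.1]
tool_rot: [0.174, 0.051, 0.983, -0.009]
ft_force: [-4.6, 1.3, 8.4]
gripper_width: 0.1
grasp_force: 4.7
```

Request:
{"fn": "send_path", "kwargs": {
  "increments": {"offsets": [[0.002,0,0.0067,0,0,0,0],[0.0038,0,0.0117,0,0,0,0],[0.0038,0,0.0117,0,0,0,0]]}
}}

```text
clock: 11.95
position: [434.6, 71.2, 62.5]
tool_rot: [0.174, 0.051, 0.983, -0.009]
ft_force: [-0.1, -0.3, 0.3]
gripper_width: -0.0
grasp_force: 0.0
```

```bash
python3 go.py 447 70 56 0.35
```

```text
[435.  71.  62.] d [-9.5  0.1 10.3] rv [-0.  0.  0.]
```

Slower push this time.

In the tool's units: 9.5 mm / 600 = 0.0158, 8.5 mm / 600 = 0.0142.

Request:
{"fn": "send_path", "kwargs": {
  "increments": {"offsets": [[-0.0033,0,0.005,0,0,0,0],[-0.0067,0,0.0092,0,0,0,0],[-0.0092,0,0.0125,0,0,0,0],[-0.0108,0,0.0142,0,0,0,0],[-0.0125,0,0.0158,0,0,0,0]]}
}}

```text
clock: 12.58
position: [442.9, 70.0, 55.2]
tool_rot: [0.172, 0.051, 0.984, -0.009]
ft_force: [-12.3, 1.1, 7.8]
gripper_width: -0.1
grasp_force: 5.9
```

Request:
{"fn": "send_path", "kwargs": {
  "increments": {"offsets": [[-0.0012,0,0.0003,0,0,0,0],[-0.0023,0,0.0007,0,0,0,0]]}
}}

```text
clock: 12.82
position: [443.6, 69.6, 55.0]
tool_rot: [0.172, 0.051, 0.984, -0.009]
ft_force: [-13.5, -0.3, 8.1]
gripper_width: 0.0
grasp_force: 6.5
```

In the tool's units: 140 mm / 600 = 0.2333, -130 mm / 600 = -0.2167.

Request:
{"fn": "send_path", "kwargs": {
  "increments": {"offsets": [[0.02,0,-0.0067,0,0,0,0],[0.05,0,-0.0167,0,0,0,0],[0.05,0.05,-0.1,0,0,0,0],[0.05,0.1333,-0.2,0,0,0,0],[0.05,0.2333,-0.2167,0,0,0,0]]}
}}

```text
clock: 13.45
position: [387.8, 207.4, 168.3]
tool_rot: [0.176, 0.052, 0.983, -0.008]
ft_force: [1.4, -0.4, 0.3]
gripper_width: 0.0
grasp_force: 0.0
```

Request:
{"fn": "send_path", "kwargs": {
  "increments": {"offsets": [[0.0333,0.0833,-0.0167,0,0,0,0],[0.0667,0.1667,-0.0333,0,0,0,0],[0.0833,0.2667,-0.0333,0,0,0,0],[0.1,0.3667,-0.0333,0,0,0,0],[0.1,0.45,-0.0333,0,0,0,0]]}
}}

```text
clock: 14.08
position: [351.8, 483.6, 162.9]
tool_rot: [0.174, 0.05, 0.983, -0.009]
ft_force: [-0.0, -0.2, 0.5]
gripper_width: -0.2
grasp_force: 0.0
```

Run:
```python
from h import *
s=arm.camera("side");t=arm.camera("top")
cv2.imwrite("pics/t5.png",t["image"][:,:,::-1]);cv2.imwrite("pics/s5.png",s["image"][:,:,::-1])
a=cv2.resize(s["image"][180:340,220:430],None,fx=1.88,fy=2.6);b=cv2.resize(t["image"][120:280,260:450],None,fx=2.1,fy=2.6)
cv2.imwrite("pics/a5.png",cv2.convertScaleAbs(np.hstack([a,b])[:,:,::-1],alpha=1.8,beta=20))
```

```text
(no output)
```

View pics/a5.png

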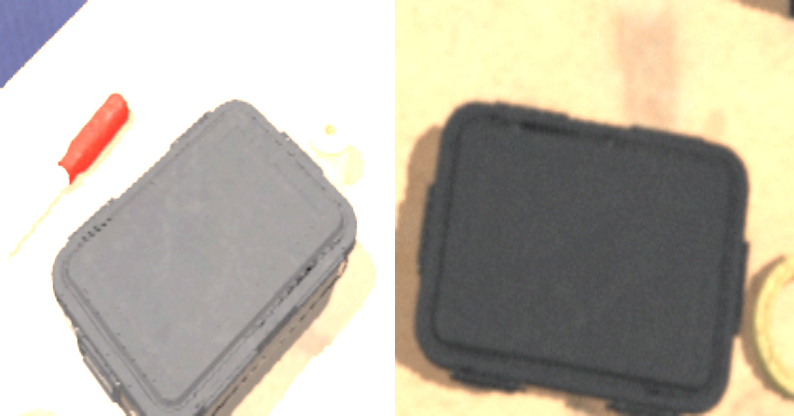

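Run:
```python
from fit import *
t=arm.camera("top");p=[555,120,-.104];Y=np.array([0,30,0])
i=cv2.imread("pics/t5.png")[250:295,262:442]
cv2.imwrite("pics/a6.png",cv2.convertScaleAbs(cv2.resize(i,None,fx=4.4,fy=8,interpolation=cv2.INTER_CUBIC),alpha=2,beta=20))
for y in(61,-61):
  for c in(0,.2,.4):
    pin,ed=clip(0,c,y);o=np.array([-1*np.cos(c),0,-np.sin(c)])*1
    u=proj(t,world(p,[ed+Y+o,ed-Y+o,pin+Y+o,pin-Y+o]));print(y,c,((u-[262,250])*[4.4,8]).round().tolist())
u=proj(t,world(p,[[-91.5,60,80],[-91.5,-60,80],[91,60,80],[91,-60,80]]));print(((u-[262,250])*[4.4,8]).round().tolist(),u.round(1).tolist())
```

```text
61 0 [[111.0, 124.0], [269.0, 158.0], [105.0, 106.0], [267.0, 140.0]]
61 0.2 [[109.0, 148.0], [267.0, 181.0], [105.0, 106.0], [267.0, 140.0]]
61 0.4 [[107.0, 169.0], [266.0, 203.0], [105.0, 106.0], [267.0, 140.0]]
-61 0 [[433.0, 192.0], [593.0, 226.0], [436.0, 175.0], [601.0, 209.0]]
-61 0.2 [[432.0, 215.0], [592.0, 249.0], [436.0, 175.0], [601.0, 210.0]]
-61 0.4 [[431.0, 237.0], [591.0, 271.0], [436.0, 175.0], [601.0, 209.0]]
[[188.0, 128.0], [516.0, 197.0], [248.0, -733.0], [564.0, -672.0]] [[304.7, 266.1], [379.2, 274.6], [318.3, 158.3], [390.2, 166.0]]
```

View pics/a6.png

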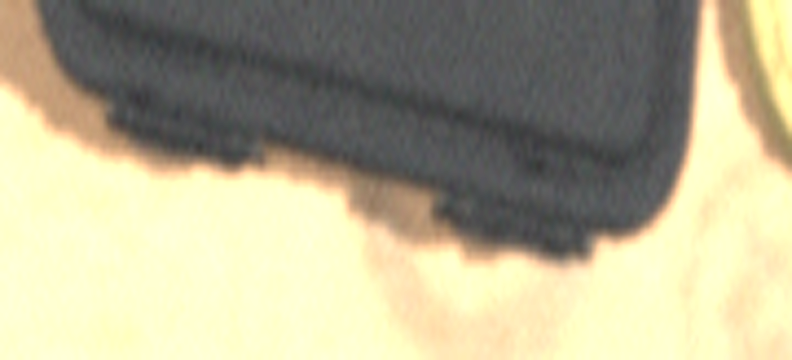

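Run:
```python
from fit import *
a=cv2.imread("pics/a3.png",0)[:,:390]
s=cv2.imread("pics/s5.png")
b=cv2.cvtColor(cv2.convertScaleAbs(cv2.resize(s[150:360,180:440],None,fx=1.5,fy=1.8),alpha=1.4,beta=20),cv2.COLOR_BGR2GRAY)
m=np.zeros_like(a);cv2.fillPoly(m,[np.array([[105,250],[200,340],[340,210],[260,125],[230,125]])],255)
f=cv2.goodFeaturesToTrack(a,60,.02,6,mask=m);g,st,_=cv2.calcOpticalFlowPyrLK(a,b,f,None)
d=((g-f)[st>0])/[1.5,1.8];q=f[st>0]
M,inl=cv2.estimateAffinePartial2D(f[st>0],g[st>0],ransacReprojThreshold=1);print(M.round(4),inl.sum(),len(d))
print(np.median(d,0)); 
for u in np.c_[q,d][:25].round(1):print(u.tolist())
```

```text
[[ 1.0048 -0.0192  4.4208]
 [ 0.0192  1.0048 -3.3521]] 23 45
[0.80043538 1.18026733]
[198.0, 163.0, 98.5, -34.8]
[308.0, 234.0, 0.8, 2.2]
[285.0, 257.0, 2.5, 0.5]
[294.0, 248.0, 1.8, 1.2]
[225.0, 139.0, 19.3, 3.4]
[302.0, 240.0, 1.1, 1.9]
[209.0, 148.0, -19.3, 21.6]
[224.0, 132.0, 8.0, -0.4]
[230.0, 125.0, 38.1, 11.0]
[327.0, 218.0, 1.4, 2.2]
[267.0, 276.0, 0.8, 1.2]
[331.0, 201.0, 1.2, 2.4]
[284.0, 153.0, 2.1, 1.7]
[140.0, 267.0, -0.1, 0.1]
[293.0, 162.0, 1.9, 1.9]
[204.0, 335.0, -1.0, 1.1]
[173.0, 303.0, -0.4, 1.0]
[213.0, 328.0, -1.4, 1.6]
[321.0, 218.0, 2.7, 1.2]
[151.0, 285.0, -1.8, -0.9]
[273.0, 144.0, 2.6, 1.8]
[144.0, 276.0, 0.2, 0.8]
[129.0, 256.0, 0.1, 0.0]
[273.0, 267.0, 0.4, 1.8]
[313.0, 227.0, 0.6, 2.4]
```

In the tool's units: -285 mm / 600 = -0.475, -225 mm / 600 = -0.375, -0.35 rad / 6.2832 = -0.0557.

Request:
{"fn": "send_path", "kwargs": {
  "increments": {"offsets": [[0,-0.0833,0,0,-0.0286,0,0],[0,-0.175,0,0,-0.0557,0,0],[0,-0.275,0,0,-0.0557,0,0],[0,-0.375,0,0,-0.0557,0,0],[0,-0.475,0,0,-0.0557,0,0]]}
}}

```text
clock: 14.85
position: [322.5, 194.8, 162.6]
tool_rot: [0.343, 0.048, 0.938, -0.018]
ft_force: [1.7, -0.5, 0.7]
gripper_width: -0.3
grasp_force: 0.0
```

Request:
{"fn": "send_path", "kwargs": {
  "increments": {"offsets": [[0,-0.0833,0,0,0,0,0],[0,-0.1667,0,0,0,0,0],[0,-0.1667,0,0,0,0,0]]}
}}

```text
clock: 15.22
position: [311.5, 93.6, 162.2]
tool_rot: [0.343, 0.052, 0.938, -0.018]
ft_force: [0.4, -0.3, -0.2]
gripper_width: -0.0
grasp_force: 0.0
```

```bash
python3 go.py 425 71 70 0.7;python3 go.py 437 70 50 0.7
```

```text
[311.  94. 162.] d [-28.6 -10.1 144.8] rv [-0.003  0.001 -0.005]
[311.  94. 162.] d [-24.9  -9.8 167.9] rv [-0.003  0.001 -0.005]
```

In the tool's units: 165 mm / 600 = 0.275, 145 mm / 600 = 0.2417.

Request:
{"fn": "send_path", "kwargs": {
  "increments": {"offsets": [[-0.0133,-0.0083,0.075,0,0,0,0],[-0.03,-0.0167,0.15,0,0,0,0],[-0.0467,-0.0167,0.2167,0,0,0,0],[-0.0467,-0.0167,0.2417,0,0,0,0],[-0.0417,-0.0167,0.275,0,0,0,0]]}
}}

```text
clock: 15.85
position: [445.0, 80.6, 63.1]
tool_rot: [0.335, 0.05, 0.941, -0.021]
ft_force: [0.5, 0.1, 0.1]
gripper_width: 0.0
grasp_force: 0.0
```

Request:
{"fn": "send_path", "kwargs": {
  "increments": {"offsets": [[0,0,0,0,0,0,0]]}
}}

```text
clock: 15.98
position: [444.6, 80.8, 62.8]
tool_rot: [0.334, 0.05, 0.941, -0.021]
ft_force: [-0.8, -0.3, 0.1]
gripper_width: 0.3
grasp_force: 0.0
```

```bash
python3 go.py 447 70 50 0.7
```

```text
[445.  81.  63.] d [  5.4 -10.4  12.2] rv [-0.008 -0.018  0.   ]
```

In the tool's units: 12 mm / 600 = 0.02, -10 mm / 600 = -0.0167.

Request:
{"fn": "send_path", "kwargs": {
  "increments": {"offsets": [[0.01,-0.0067,0,0,0,0,0],[0.02,-0.0167,0.0067,0,0,0,0],[0.02,-0.0167,0.01,0,0,0,0],[0.02,-0.0167,0.01,0,0,0,0]]}
}}

```text
clock: 16.48
position: [444.7, 75.2, 60.0]
tool_rot: [0.33, 0.051, 0.942, -0.023]
ft_force: [0.0, 0.5, -0.0]
gripper_width: 0.0
grasp_force: 0.0
```

```bash
python3 go.py 447 70 50 0.7; python3 -c "
from workcell import arm;print(arm.get_state()['joint_pos'].round(2))"
```

```text
[445.  75.  60.] d [ 4.  -4.8  9.6] rv [-0.012 -0.026 -0.   ]
[ 0.37  0.02 -1.14 -0.21 -0.3   0.38]
```

In the tool's units: 8 mm / 600 = 0.0133, -6 mm / 600 = -0.01, 0.2 rad / 6.2832 = 0.0318.

Request:
{"fn": "send_path", "kwargs": {
  "increments": {"offsets": [[0.0133,0,-0.01,0,0.0159,0,0],[0.0133,0,-0.01,0,0.0318,0,0],[0.0133,0,-0.01,0,0.0318,0,0]]}
}}

```text
clock: 16.85
position: [437.0, 76.6, 60.9]
tool_rot: [0.235, 0.054, 0.97, -0.017]
ft_force: [-0.1, 0.7, 0.7]
gripper_width: 0.3
grasp_force: 0.0
```

```bash
python3 go.py 438 70 52 0.5;python3 go.py 447 70 52 0.5; python3 -c "
from workcell import arm;print(arm.get_state()['joint_pos'].round(2))"
```

```text
[437.  77.  61.] d [ 2.6 -6.4  8.7] rv [-0.011 -0.023 -0.004]
[437.  77.  61.] d [-5.3 -5.4 12.8] rv [-0.011 -0.023 -0.004]
[ 0.31  0.01 -0.95  0.18 -0.2   0.38]
```

In the tool's units: 8.5 mm / 600 = 0.0142, -6 mm / 600 = -0.01.

Request:
{"fn": "send_path", "kwargs": {
  "increments": {"offsets": [[0.005,-0.005,0.0067,0,0,0,0],[0.0042,-0.01,0.0142,0,0,0,0],[0.0042,-0.01,0.0142,0,0,0,0]]}
}}

```text
clock: 17.23
position: [434.6, 69.6, 49.7]
tool_rot: [0.233, 0.053, 0.971, -0.018]
ft_force: [-0.3, 0.1, 0.2]
gripper_width: 0.3
grasp_force: 0.0
```

Request:
{"fn": "send_path", "kwargs": {
  "increments": {"offsets": [[-0.0017,0,0.0008,0,0,0,0],[-0.0033,0,0.0017,0,0,0,0],[-0.005,0,0.0025,0,0,0,0],[-0.0067,0,0.0033,0,0,0,0]]}
}}

```text
clock: 17.73
position: [440.2, 69.6, 50.8]
tool_rot: [0.234, 0.053, 0.971, -0.018]
ft_force: [-0.6, -0.4, -0.8]
gripper_width: 0.2
grasp_force: 0.0
```

Request:
{"fn": "send_path", "kwargs": {
  "increments": {"offsets": [[-0.0013,0,0.0007,0,0,0,0],[-0.0027,0,0.0013,0,0,0,0]]}
}}

```text
clock: 17.98
position: [441.8, 69.4, 50.7]
tool_rot: [0.234, 0.053, 0.971, -0.018]
ft_force: [0.8, -0.5, 0.3]
gripper_width: -0.1
grasp_force: 0.0
```

In the tool's units: -1.2 mm / 600 = -0.002, -0.6 mm / 600 = -0.001.

Request:
{"fn": "send_path", "kwargs": {
  "increments": {"offsets": [[-0.001,0,0.0005,0,0,0,0],[-0.002,0,0.001,0,0,0,0]]}
}}

```text
clock: 18.23
position: [443.2, 69.2, 50.8]
tool_rot: [0.234, 0.053, 0.971, -0.018]
ft_force: [-0.7, -0.3, -0.3]
gripper_width: -0.3
grasp_force: 0.0
```

Request:
{"fn": "send_path", "kwargs": {
  "increments": {"offsets": [[-0.001,0,0.0005,0,0,0,0],[-0.002,0,0.001,0,0,0,0]]}
}}

```text
clock: 18.48
position: [444.1, 69.0, 50.5]
tool_rot: [0.233, 0.053, 0.971, -0.018]
ft_force: [-2.9, 0.5, 3.1]
gripper_width: -0.1
grasp_force: 2.1
```

Request:
{"fn": "send_path", "kwargs": {
  "increments": {"offsets": [[-0.0007,0,0.0003,0,0,0,0],[-0.0013,0,0.0007,0,0,0,0]]}
}}

```text
clock: 18.73
position: [444.3, 69.0, 50.3]
tool_rot: [0.233, 0.053, 0.971, -0.018]
ft_force: [-7.5, 2.3, 5.7]
gripper_width: -0.0
grasp_force: 4.2
```

Units first: shifts go in shares of 600 mm and turns go in shares of 2 pi rad. So -130 mm / 600 = -0.2167, 90 mm / 600 = 0.15.

Request:
{"fn": "send_path", "kwargs": {
  "increments": {"offsets": [[0.0167,0,-0.0083,0,0,0,0],[0.0417,0,-0.0333,0,0,0,0],[0.0417,0,-0.1167,0,0,0,0],[0.0417,0.05,-0.2167,0,0,0,0],[0.0417,0.15,-0.2167,0,0,0,0]]}
}}

```text
clock: 19.35
position: [374.9, 169.1, 160.3]
tool_rot: [0.238, 0.056, 0.969, -0.015]
ft_force: [3.1, -0.0, 0.5]
gripper_width: -0.4
grasp_force: 0.0
```

Request:
{"fn": "send_path", "kwargs": {
  "increments": {"offsets": [[0,0.1,0,0,0,0,0],[0,0.2,0,0,0,0,0],[0,0.3,0,0,0,0,0],[0,0.4,0,0,0,0,0],[0,0.5,0,0,0,0,0]]}
}}

```text
clock: 19.98
position: [407.5, 468.7, 151.3]
tool_rot: [0.234, 0.053, 0.971, -0.018]
ft_force: [0.8, 0.4, 0.4]
gripper_width: -0.1
grasp_force: 0.0
```

Run:
```python
from h import *
t=arm.camera("top")["image"][:,:,::-1]
i=t[110:295,230:500];cv2.imwrite("pics/a7.png",cv2.convertScaleAbs(cv2.resize(i,None,fx=2.9,fy=2.9,interpolation=cv2.INTER_CUBIC),alpha=2,beta=20))
```

```text
(no output)
```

View pics/a7.png

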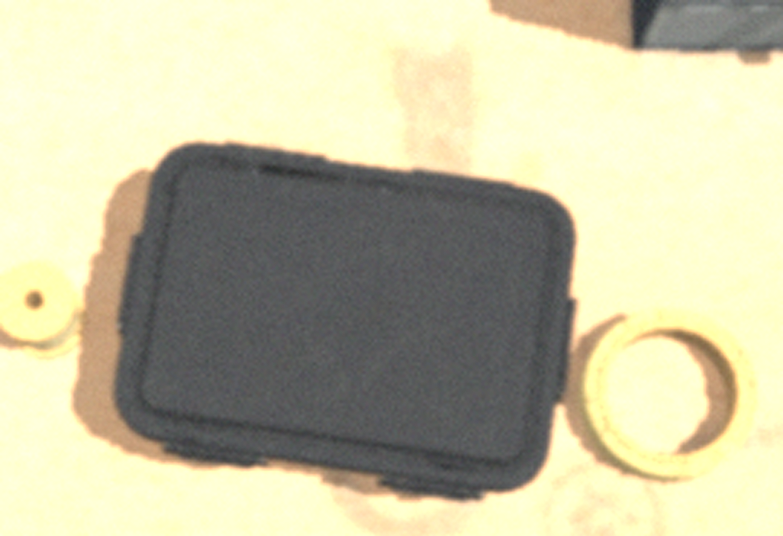

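The lid is shut, both clips look equally flat at the front edge (crop pixels around 215,455 and 430,488), and the spool and tape are in place.

```bash
python3 -c "
from workcell import arm;print(arm.hand_in())"
```

```text
the job is handed in; nothing more can be done
None
```

The job is handed in at about 20 s: lid shut, then both clips pressed down flat as far as the top picture and contact forces show, bystanders undisturbed, but the push on the left clip peaked near 12 N and turned the box about 0.02 rad (left side back roughly 3 mm).

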